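Index the vial carousel by one hole

ROBOT

A 6-joint arm with a two-finger parallel gripper is mounted at the origin on the work surface. World frame = base frame: x ahead of the robot, y to its left, z up, the work surface at z = 0. Lengths are in mm, angles in rad, forces in N, time in s.
With the tool pointing down it reaches from about 300 to 850 mm from the base axis. Payload 5.4 kg.
Tool frame: the origin (TCP) lies at the very end of the fingers, on their centre line; the grasp point (between the pads) lies 19 mm behind it; z points along the fingers, y is the line along which they close (so a half turn about z gives the same grasp; the last joint's range is limited). The gripper opens to 85 mm and grips with 20 to 120 N. Pads are 22 mm wide; open, the fingers measure 114 mm over their backs; the gripper's body (76 mm by 85 mm) begins 54 mm behind the grasp point. The pads swing forward as they close: fully open they stand 13 mm farther back than shut.
Start: joints at [1.113, 0.158, 1.597, -0, 1.386, -0.21], TCP at [141.042, 557.417, 231.299] pointing down, gripper open.
Joint ranges: [-2.91, 2.91], [-0.94, 2.29], [0.18, 2.7], [-1.29, 4.43], [0.17, 2.64], [-3, 3]. Speed limits (rad/s): [2.57, 2.57, 3.14, 3.14, 3.14, 3.14].

INTERFACE

Orientations are given as a unit quaternion [w, x, y, z].
In Python, from rig import * gives the robot as it stands.
- The arm moves only by the tool move_arm, never from a script. Its argument "motion" is a list of rows, each an object with "dp": the shift along the tool's x, y, z in m, a list of three; "turn": the turn about the tool's z in rad; "gripper": the finger opening in m, from 0 to 0.0854. In form: [{"dp": [dx, dy, dz], "turn": turn, "gripper": gripper}, ...]. A call has 1 to 10 rows; each row is the pose to reach, as a shift and turn from the pose commanded when the call began, along the tool's axes at that moment; what a row does not reach only later rows make up. A row lasts 1/10 s, in which the tool goes at most 50 mm and 8.59 degrees, less where a joint would pass 70% of its speed; a pose out of reach is approached as far as the arm can. A call with a gripper value outside its range is refused whole. The fingers move at their own pace and stop on an object; "newtons" is the grip in N (left out, the last holds). Time passes only in rows, so rows that repeat a pose let the fingers close. It gives the time, the measured TCP pose, the force, the opening and the grip force at its end, in the units of the state.
- sense(): the state, without advancing time (a new reading comes with each control period).
- snapshot(name): name is "scene" or "top" or "wrist"; returns (picture, depth): 420x560x3 uint8, red, green, blue; 420x560 float32, mm along the optical axis (not along the pixel's ray), 0 where there is no reading.
- calibration(name): a dict with "camera_matrix" (3x3 intrinsics, pixels), "R" (3x3) and "t" (3): a world point X has camera coordinates R X + t; the wrist camera has in their place "tool_from_camera" (4x4, takes a point from camera to tool coordinates, whose origin is the TCP and whose axes are the flange's). Camera axes: x right, y down, z forward; pixel columns grow to the right and rows downward; lengths in mm; the calibration is good to about 2 mm. A picture is of the moment at which its call begins: read the wrist's pose just before it. calibration takes no time and is no camera call.
- finish_job(): hands the job in; it is judged then, once.
Trained networks look in the newest picture that a camera, given by its name, has taken for a name from the list of things; names that differ only in an ending like _2 or _b are one class to them, and where a whole thing is asked for, a point or a joint stands for the part that bears it (a point fixed in the world has none). Each returns a list of dicts, best first, with "score" (0 to 1); they miss things now and then, are a little off and sometimes report something else, mostly with a low value. They report only what shows in the picture. A call takes as long as a camera call. They do not tell look-alikes from the thing itself.
- look_for(camera, target): "pixel" ([column, row] in pixels, amid what is visible of it).
- outline_of(camera, target): "region" (420x560 bool, what is visible of it) and "pixel" ([column, row] in pixels, amid what is visible of it).
- pinpoint(camera, target): "pixel" ([column, row] in pixels: a listed point, or the origin of a listed thing).
The state is a dict: "clock": time; "joints": joint angles; "dq": joint speeds; "effort": joint torques, N m; "eef_pos": TCP position; "tcp_rot": TCP orientation; "force": force on the tool from outside, world axes, zero at the start; "ft_torque": the same for the moment, N m; "opening": finger opening in mm; "grip_force": force on a finger pad.
Only numpy, scipy, OpenCV 4.12 (cv2) and the standard library are available. Lean on these libraries where they do the work, as an engineer would, in place of code of your own. Each camera call takes 0.05 s, during which the arm holds its last target. There are 200 camera calls.

TASK

Advance the sample-vial carousel by one place: with the fingertips, press the blue thumb plunger down to free the turntable, push the plunger round counter-clockwise (seen from above) while it is in, and stop at the very next index hole, where it must spring fully back up and lock. Then move clear. Only press and push: lift nothing, leave the vials standing in their wells and do not disturb the things around the carousel.

Things in the scene. Friction and masses are not known exactly. Their poses are not given: they have to be found in the camera images.
- carousel: White round carousel base fixed to the bench, 284 mm across, 50 mm high; its flat top is the index ring with 8 black holes 45 degrees apart at 115 mm radius. Origin: centre of the underside, on the turntable's upright axis. The plunger starts in the hole on its -x side; on its +x side stands a white reader post (26 x 40 mm, 110 mm high, centre 155 mm from the axis).
- drum_top (a point): Centre of the turntable's white drum (172 mm across, 8 vial wells at 62 mm radius), on the axis, at the drum's top face, 85 mm above the bench; a steel hub stands 12 mm above it. The drum sits on an aluminium disc, 188 mm across, with an ear that carries the plunger. x, y turn with the turntable: the plunger is on the -x side.
- turntable (a joint): Turntable angle, rad: 0 (play 0.015) at the starting hole, growing counter-clockwise seen from above; next hole at 0.785 (45 degrees). Locked while the plunger is up in a hole. With the plunger in it turns lightly (2 to 5 N at the plunger) and stays where it is left; end stops at -1.8 and 1.8.
- plunger (a joint): How far the plunger is pressed, m: 0 up (locked), 0.010 fully in; from 0.007 on the table is free. Spring 4 N at first, 7 N fully in. Once turned over 0.1 rad from a hole it stays caught at about 0.007 under the ring without the finger pressing; over a hole it springs up if nothing holds it down (lift the fingertip to above the pad's raised height but below the wall tops) and stops the table dead.
- plunger_pad (a point): Centre of the top face of the blue thumb pad, 115 mm from the axis, 100 mm above the bench when up. The pad is 40 mm along the radius and 48 mm wide between two blue walls (4 mm thick, 24 mm high above the pad), on its clockwise and counter-clockwise sides; open at inner and outer ends. Closed fingertips fit between the walls, press the pad and push a wall. x: to the axis; -y: counter-clockwise.
- next_hole (a point): Mouth of the next index hole, on the ring's top (50 mm above the bench), 45 degrees counter-clockwise of the plunger's start: the pad must end straight above it.
- vial0: Loose blue-capped amber sample vial, 27 mm across, 79 mm high, about 35 g, standing in a turntable well 25 mm deep (30 mm wide), its top at 138 mm above the bench. Origin at the centre of its underside (59 mm above the bench in the well), z up its axis.
- vial1: Loose blue-capped amber sample vial, 27 mm across, 79 mm high, about 35 g, standing in a turntable well 25 mm deep (30 mm wide), its top at 138 mm above the bench. Origin at the centre of its underside (59 mm above the bench in the well), z up its axis.
- vial2: Loose white-capped amber sample vial, 27 mm across, 79 mm high, about 35 g, standing in a turntable well 25 mm deep (30 mm wide), its top at 138 mm above the bench. Origin at the centre of its underside (59 mm above the bench in the well), z up its axis.
- vial3: Loose blue-capped amber sample vial, 27 mm across, 79 mm high, about 35 g, standing in a turntable well 25 mm deep (30 mm wide), its top at 138 mm above the bench. Origin at the centre of its underside (59 mm above the bench in the well), z up its axis.
- solvent: Loose bystander: glass solvent bottle with a blue cap, 68 mm across, 140 mm high, origin at its underside's centre. Leave alone.
- beaker: Loose bystander: clear beaker, 70 mm across, 90 mm high, origin at its underside's centre. Leave alone.
- capbox: Loose bystander: open blue box, 70 x 90 mm, 40 mm high, origin at its underside's centre. Leave alone.
There are look-alikes about, which are no part of the job. Leave any green or red look-alike of the vial0 alone.

How it is judged:
By the outcome, as a careful person would: the job done as asked, in the order asked, and still so for the second after the job is handed in, with the robot touching nothing.
It also fails if it takes over 40 s, if anything falls off the work surface, if the arm or the gripper's body presses on something with over 40 N, if the wrist force passes 120 N, or if a joint passes its speed limit or range.

## Working session

There is one attempt and no reset: what is moved stays moved. The work goes in short steps, Python scripts to look and compute and a tool call to move; the robot and the scene stay as the last step left them, time stands still between calls to the robot, and variables do not carry over. Pictures are saved under pics/ and viewed, at most 10 in all, crops included, and the job is handed in when it is done.

Besides the shell and the picture viewer there is one more tool, called after "Request:" in YAML: its name, and indented under it one key for each argument. move_arm: Moves the arm, as the interface text tells. Its arguments: {"type":"object","properties":{"motion":{"type":"array"},"newtons":{"type":"number"}},"required":["motion"]}

```bash
mkdir -p pics
cat > h.py <<'E'
from rig import *
import numpy as np, cv2
def ray(cam,px,z):
    c=calibration(cam);K=np.array(c["camera_matrix"]);R=np.array(c["R"]);t=np.array(c["t"]).ravel()
    d=R.T@np.linalg.inv(K)@np.array([px[0],px[1],1.]);o=-R.T@t
    return o+d*(z-o[2])/d[2]
E
python3 - <<'E'
from h import *
s=sense();print(s)
ims=[]
for cam in("scene","top"):
    p,d=snapshot(cam);cv2.imwrite(f"pics/{cam}0.png",p[:,:,::-1])
    for n,z in(("carousel",0),("drum_top",85),("plunger_pad",100),("next_hole",50),("vial0",59),("vial2",59),("solvent",0),("beaker",0),("capbox",0)):
        for r in pinpoint(cam,n)[:5 if 'vial' in n else 2]: print(cam,n,round(r["score"],2),np.round(r["pixel"]),np.round(ray(cam,r["pixel"],z),1))
E
```

```text
{'clock': 0.0, 'joints': array([ 1.11290979e+00,  1.59053739e-01,  1.59827207e+00, -2.80452833e-05,
        1.38620182e+00, -2.10145542e-01]), 'dq': array([-8.44530267e-04,  6.35852741e-05, -9.12643167e-05, -1.07858508e-03,
        8.19502478e-04,  8.25380974e-04]), 'effort': array([-1.85021978e-03, -3.95986640e+01, -3.31438386e+01, -7.94410767e-05,
        8.22561735e-03,  2.01159247e-05]), 'eef_pos': array([140.77270473, 556.86291461, 230.29432051]), 'tcp_rot': array([-3.04161010e-04,  1.23551341e-01,  9.92337710e-01, -9.18537059e-04]), 'force': array([-0.67859093,  0.09325143, -0.60552793]), 'ft_torque': array([0.03261644, 0.06291745, 0.00164839]), 'grip_force': 0.0, 'opening': 85.24006816738007}
scene carousel 0.69 [168. 153.] [ 455.1 -456.1    0. ]
scene carousel 0.67 [290. 266.] [593.6  85.2   0. ]
scene drum_top 0.95 [293. 243.] [586.7  89.6  85. ]
scene plunger_pad 0.89 [339. 260.] [581.8 203.3 100. ]
scene next_hole 0.57 [342. 245.] [502.8 172.3  50. ]
scene vial0 0.8 [317. 255.] [568.2 142.8  59. ]
scene vial0 0.78 [382. 279.] [543.6 293.9  59. ]
scene vial0 0.77 [278. 235.
[... 544 characters left out ...]
5.] [621.8 401.    0. ]
scene capbox 0.24 [170. 157.] [ 463.9 -440.7    0. ]
top carousel 0.67 [258. 198.] [597.4  91.5   0. ]
top drum_top 0.75 [259. 193.] [600.6  83.9  85. ]
top vial0 0.67 [251. 179.] [646.1 109.   59. ]
top vial0 0.54 [238. 207.] [563.3 148.9  59. ]
top vial0 0.44 [197. 209.] [556.5 272.   59. ]
top vial0 0.41 [274. 205.] [568.3  40.1  59. ]
top vial2 0.67 [251. 179.] [646.1 109.   59. ]
top vial2 0.54 [238. 207.] [563.3 148.9  59. ]
top vial2 0.44 [197. 209.] [556.5 272.   59. ]
top vial2 0.41 [274. 205.] [568.3  40.1  59. ]
top solvent 0.69 [156. 250.] [434.7 412.7   0. ]
top beaker 0.79 [434. 246.] [ 445.5 -449.9    0. ]
top capbox 0.88 [156. 192.] [616.  414.5   0. ]
```

Run:
```python
import cv2
a=cv2.imread("pics/scene0.png")[170:380,200:480];b=cv2.imread("pics/top0.png")[110:290,120:360]
cv2.imwrite("pics/s1.png",cv2.resize(a,(800,600)));cv2.imwrite("pics/t1.png",cv2.resize(b,(800,600)))
```

```text
(no output)
```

View pics/s1.png

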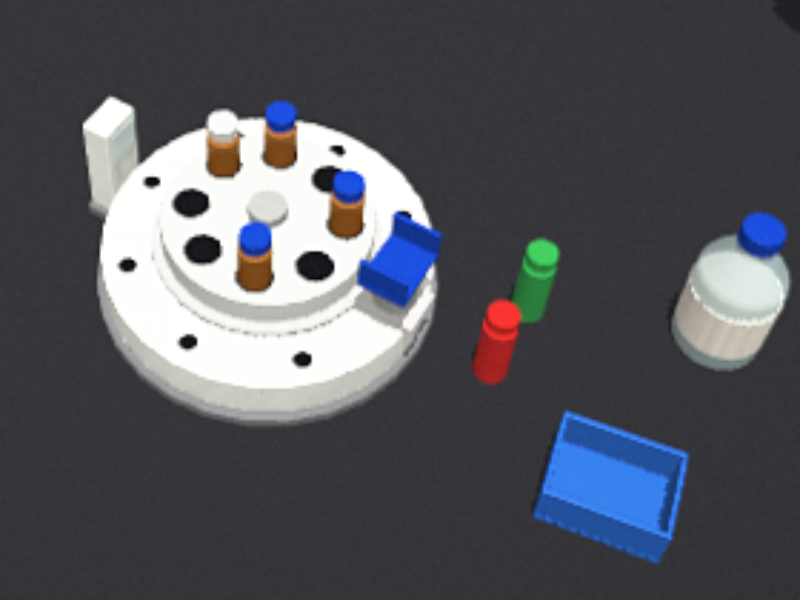

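View pics/t1.png

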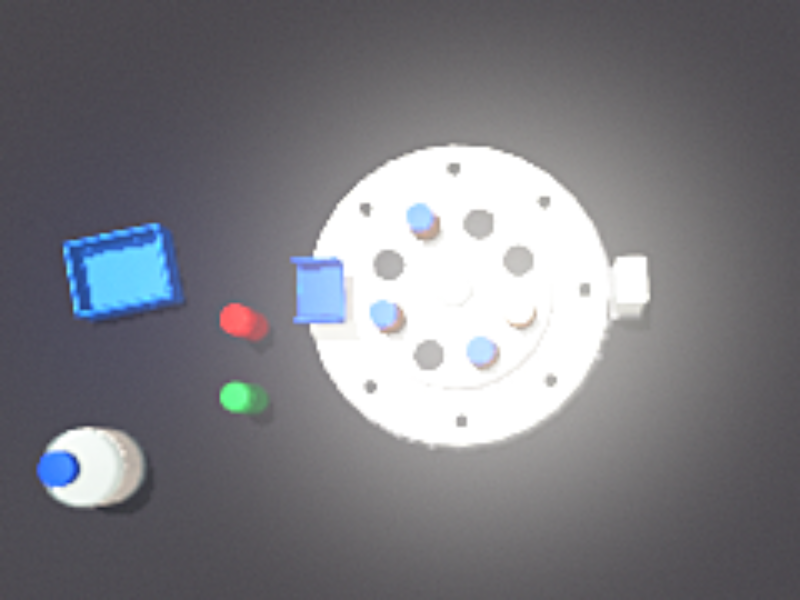

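The views agree. The pad is on the +y side of the carousel, at crop (320,290) in the top view. The next hole is toward the robot, at top crop (370,386). The red and green look-alikes are at (240,320) and (240,397), outside the base. Next I'll fit the axis and ring from the depth and the holes.

```bash
cat >> h.py <<'E'
def cloud(cam,d):
    c=calibration(cam);K=np.array(c["camera_matrix"]);v,u=np.mgrid[:420,:560]
    P=np.stack([(u-K[0,2])/K[0,0]*d,(v-K[1,2])/K[1,1]*d,d],-1)
    if "R" in c: return (P-np.array(c["t"]).ravel())@np.array(c["R"])
    T=np.array(c["tool_from_camera"]);return P@T[:3,:3].T+T[:3,3]
E
python3 - <<'E'
from h import *
from scipy.optimize import least_squares
px=np.array([(454,168),(544,201),(585,289),(550,380),(461,421),(370,386),(365,208)])*.3+[120,110]
H=np.array([ray("top",p,50) for p in px])
a=np.array([0,-1,-2,-3,-4,-5,1])*np.pi/4
f=lambda q:np.r_[q[0]+115*np.cos(q[2]+a)-H[:,0],q[1]+115*np.sin(q[2]+a)-H[:,1]]
r=least_squares(f,[600,87,0]);print("axis",r.x,np.abs(r.fun).max())
for cam in("scene","top"):
    p,d=snapshot(cam);X=cloud(cam,d)
    near=np.hypot(X[...,0]-598,X[...,1]-87)<160
    z=X[...,2];b=p.astype(int);blue=(b[...,2]-b[...,0]>60)&near
    m=near&(abs(z-85)<5)&(~blue);q=X[m]
    for s in(50,85): 
        m=near&(abs(z-s)<6)&~blue;print(cam,s,m.sum(),np.median(z[m]),X[m].min(0),X[m].max(0))
    n2=np.hypot(X[...,0]-595,X[...,1]-203)<40
    m=blue&n2&(z>80); Q=X[m];print("pad",len(Q),np.percentile(Q,[2,50,98],axis=0).round(1))
    m&=abs(z-100)<6;Q=X[m]; print("padtop",len(Q),np.median(Q,0),cv2.minAreaRect(Q[:,:2].astype(np.float32)))
E
```

```text
axis [5.90242763e+02 9.14444587e+01 3.43369135e-02] 0.42697454001023516
scene 50 3505 50.234068698539446 [457.04594665 -71.56873864  44.0497291 ] [728.97682839 232.80075407  55.98902593]
scene 85 2824 85.4526190655597 [507.64889231 -71.0237633   79.03442975] [679.05861698 224.77470163  90.91046304]
pad 536 [[562.2 189.1  97.1]
 [583.8 209.  102.8]
 [617.9 227.5 125.4]]
padtop 312 [582.7759034  208.94771073 100.61902644] ((590.43310546875, 207.81600952148438), (56.87702941894531, 39.7212028503418), 2.08453106880188)
top 50 2945 48.7267187824105 [458.09862069 -70.62950378  44.0089229 ] [725.67126742 225.48056354  55.98791614]
top 85 2163 83.85064651524836 [507.41993963  10.09453863  79.01029894] [676.03999035 177.89491421  90.8544772 ]
pad 274 [[560.8 189.4  94.9]
 [588.3 209.   99.3]
 [614.  227.9 124.6]]
padtop 226 [589.41484035 207.44129227  98.58980435] ((587.1533203125, 208.7947235107422), (52.396331787109375, 39.28922653198242), 1.541580319404602)
```

Request:
move_arm:
  motion:
    - {"dp": [-0.02,-0.01,0],"turn": -0.03,"gripper": 0}
    - {"dp": [-0.06,-0.027,0],"turn": -0.06,"gripper": 0}
    - {"dp": [-0.1,-0.045,0],"turn": -0.1,"gripper": 0}
    - {"dp": [-0.14,-0.063,0],"turn": -0.14,"gripper": 0}
    - {"dp": [-0.18,-0.08,0],"turn": -0.18,"gripper": 0}
    - {"dp": [-0.22,-0.098,0],"turn": -0.22,"gripper": 0}
    - {"dp": [-0.26,-0.116,0],"turn": -0.25,"gripper": 0}
    - {"dp": [-0.3,-0.134,0],"turn": -0.283,"gripper": 0}
    - {"dp": [-0.34,-0.151,0],"turn": -0.283,"gripper": 0}
    - {"dp": [-0.36,-0.16,0],"turn": -0.283,"gripper": 0}
  newtons: 40

```text
clock: 2.1
eef_pos: [453.3, 311.7, 231.4]
tcp_rot: [0.001, -0.016, 1.0, -0.0]
force: [0.0, 0.8, 0.1]
opening: 0.2
grip_force: 0.0
```

```bash
cat >> h.py <<'E'
from scipy.spatial.transform import Rotation as Ro
def state():
    s=sense();q=s["tcp_rot"];R=Ro.from_quat([q[1],q[2],q[3],q[0]]).as_matrix()
    print("t",round(s["clock"],2),"p",s["eef_pos"].round(1),"yaw",np.degrees(np.arctan2(R[1,0],R[0,0])).round(1),"zax",R[:,2].round(3),"F",s["force"].round(1),"open",round(s["opening"],1))
    return s,s["eef_pos"],R
def to(x,y,z):
    s,p,R=state();print("dp",(R.T@(np.array([x,y,z])-p)).round(1))
E
python3 -c "
from h import *
to(587,207,230)"
```

```text
t 2.1 p [453.3 311.7 231.4] yaw -178.1 zax [ 0.001 -0.    -1.   ] F [0.  0.8 0.1] open 0.2
dp [-130.3 -109.     1.6]
```

Request:
move_arm:
  motion:
    - {"dp": [-0.03,-0.025,0],"turn": 0,"gripper": 0}
    - {"dp": [-0.06,-0.05,0],"turn": 0,"gripper": 0}
    - {"dp": [-0.09,-0.075,0],"turn": 0,"gripper": 0}
    - {"dp": [-0.12,-0.1,0.01],"turn": 0,"gripper": 0}
    - {"dp": [-0.13,-0.109,0.03],"turn": 0,"gripper": 0}
    - {"dp": [-0.13,-0.109,0.05],"turn": 0,"gripper": 0}
    - {"dp": [-0.13,-0.109,0.05],"turn": 0,"gripper": 0}
    - {"dp": [-0.13,-0.109,0.05],"turn": 0,"gripper": 0}

```text
clock: 2.9
eef_pos: [584.3, 209.8, 181.4]
tcp_rot: [-0.0, -0.018, 1.0, -0.0]
force: [-0.6, 0.7, 0.3]
opening: 0.0
grip_force: 0.0
```

Run:
```python
from h import *
s,p,R=state()
im,d=snapshot("wrist");cv2.imwrite("pics/w1.png",im[:,:,::-1])
X=cloud("wrist",d)@R.T+p
b=im.astype(int);blue=(b[...,2]-b[...,0]>60)&(d>0)
near=np.hypot(X[...,0]-587,X[...,1]-207)<45
for lo,hi in((94,106),(118,130)):
    m=blue&near&(X[...,2]>lo)&(X[...,2]<hi);Q=X[m]
    print(lo,len(Q),len(Q) and (np.median(Q,0).round(1),cv2.minAreaRect(Q[:,:2].astype(np.float32))))
    if lo>110 and len(Q):
        for g in(Q[Q[:,0]<587],Q[Q[:,0]>587]):
            print(len(g),len(g) and np.percentile(g,[2,50,98],axis=0).round(1))
for r in pinpoint("wrist","plunger_pad")[:1]:
    u,v=np.round(r["pixel"]).astype(int);print(r["score"],u,v,X[v,u])
```

```text
t 2.9 p [584.3 209.8 181.4] yaw -178.0 zax [-0.001 -0.    -1.   ] F [-0.6  0.7  0.3] open 0.0
94 3956 (array([590.7, 207.7, 100.3]), ((587.7230834960938, 208.011474609375), (52.9044303894043, 39.499549865722656), 1.7156951427459717))
118 508 (array([563.1, 206.9, 124.2]), ((588.583740234375, 207.9125213623047), (54.50259017944336, 38.7877082824707), 1.768446445465088))
504 [[561.1 188.5 122.6]
 [563.1 206.9 124.2]
 [565.3 225.7 125.4]]
4 [[614.5 189.4 124. ]
 [615.1 189.4 124.1]
 [616.4 189.5 125. ]]
0.94 273 227 [589.3638921  206.1805754   99.92627429]
```

View pics/w1.png

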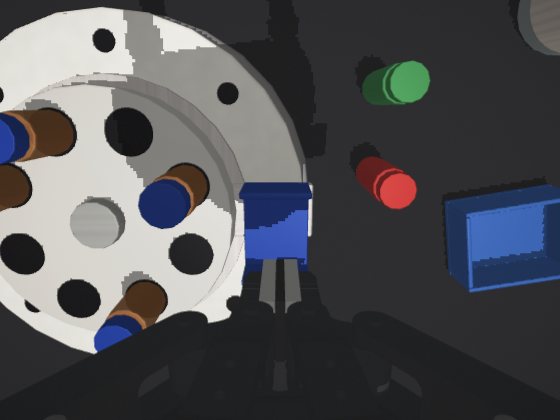

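The wrist view shows the pad at (275,225) between its two walls, centred at (588.5, 208), which matches the fit. The fingers are above its near edge, and the vial at (170,195) is clear.

Request:
move_arm:
  motion:
    - {"dp": [-0.004,-0.002,0.015],"turn": 0,"gripper": 0}
    - {"dp": [-0.004,-0.002,0.035],"turn": 0,"gripper": 0}
    - {"dp": [-0.004,-0.002,0.055],"turn": 0,"gripper": 0}
    - {"dp": [-0.004,-0.002,0.07],"turn": 0,"gripper": 0}
    - {"dp": [-0.004,-0.002,0.07],"turn": 0,"gripper": 0}
    - {"dp": [-0.004,-0.002,0.07],"turn": 0,"gripper": 0}

```text
clock: 3.6
eef_pos: [588.8, 207.9, 111.5]
tcp_rot: [0.0, -0.018, 1.0, 0.0]
force: [0.8, 0.5, 0.7]
opening: -0.3
grip_force: 0.0
```

```bash
python3 -c "
from h import *
to(588.5,208,91)"
```

```text
t 3.6 p [588.8 207.9 111.5] yaw -178.0 zax [ 0.  0. -1.] F [0.8 0.5 0.7] open -0.3
dp [ 0.3  0.1 20.5]
```

Request:
move_arm:
  motion:
    - {"dp": [0,0,0.006],"turn": 0,"gripper": 0}
    - {"dp": [0,0,0.011],"turn": 0,"gripper": 0}
    - {"dp": [0,0,0.015],"turn": 0,"gripper": 0}
    - {"dp": [0,0,0.018],"turn": 0,"gripper": 0}
    - {"dp": [0,0,0.0205],"turn": 0,"gripper": 0}
    - {"dp": [0,0,0.0205],"turn": 0,"gripper": 0}
    - {"dp": [0,0,0.0205],"turn": 0,"gripper": 0}

```text
clock: 4.3
eef_pos: [589.4, 207.9, 91.9]
tcp_rot: [0.001, -0.018, 1.0, 0.0]
force: [-1.6, -0.1, 6.8]
opening: -0.1
grip_force: 3.0
```

Run:
```python
from h import *
s,p,R=state()
c=np.array([591.5,92.5]);v=p[:2]-c;r=np.hypot(*v);a0=np.arctan2(v[1],v[0]);print(r,np.degrees(a0))
for lead,name in((0,"arc"),):
  for deg in(3,6,9,12,15,18,21,24,27,30,35,40,45,50,55,60):
    a=a0+np.radians(deg);q=np.r_[c+r*np.array([np.cos(a),np.sin(a)]),p[2]]
    print(deg,(R.T@(q-p))[:2].round(1),round(-np.radians(deg),3),q[:2].round(1))
```

```text
t 4.3 p [589.4 207.9  91.9] yaw -178.0 zax [ 0.002  0.    -1.   ] F [-1.6 -0.1  6.8] open -0.1
115.43052661412696 91.03560223973095
3 [ 6.  -0.1] -0.052 [583.4 207.6]
6 [12.1 -0.4] -0.105 [577.4 207.1]
9 [18.1 -1.1] -0.157 [571.4 206.2]
12 [24.  -2.1] -0.209 [565.5 205. ]
15 [29.9 -3.4] -0.262 [559.6 203.4]
18 [35.8 -5. ] -0.314 [553.9 201.6]
21 [41.5 -7. ] -0.367 [548.2 199.5]
24 [47.1 -9.2] -0.419 [542.7 197.1]
27 [ 52.6 -11.7] -0.471 [537.2 194.4]
30 [ 58.  -14.5] -0.524 [532.  191.4]
35 [ 66.6 -19.7] -0.611 [523.6 185.8]
40 [ 74.6 -25.7] -0.698 [515.7 179.6]
45 [ 82.2 -32.4] -0.785 [508.4 172.6]
50 [ 89.1 -39.7] -0.873 [501.7 165.1]
55 [ 95.4 -47.6] -0.96 [495.8 157. ]
60 [100.9 -56. ] -1.047 [490.5 148.4]
```

Request:
move_arm:
  motion:
    - {"dp": [0.003,0,0.0005],"turn": -0.026,"gripper": 0}
    - {"dp": [0.006,0,0.0005],"turn": -0.052,"gripper": 0}
    - {"dp": [0.009,-0.0002,0.0005],"turn": -0.078,"gripper": 0}
    - {"dp": [0.012,-0.0004,0.0005],"turn": -0.105,"gripper": 0}
    - {"dp": [0.015,-0.0008,0.0005],"turn": -0.131,"gripper": 0}
    - {"dp": [0.018,-0.0011,0.0005],"turn": -0.157,"gripper": 0}
    - {"dp": [0.024,-0.0021,0.0005],"turn": -0.209,"gripper": 0}
    - {"dp": [0.03,-0.0034,0.0005],"turn": -0.262,"gripper": 0}
    - {"dp": [0.036,-0.005,0.0005],"turn": -0.314,"gripper": 0}
    - {"dp": [0.0415,-0.007,0.0005],"turn": -0.367,"gripper": 0}

```text
clock: 5.3
eef_pos: [548.8, 199.5, 91.9]
tcp_rot: [0.002, -0.201, 0.98, -0.0]
force: [0.9, -0.5, 5.6]
opening: -0.0
grip_force: 3.0
```

```bash
cat >> h.py <<'E'
def pad():
    s,p,R=state();c=np.array([591.5,92.5]);v=p[:2]-c
    print("finger r,deg",np.hypot(*v).round(1),np.degrees(np.arctan2(v[1],v[0])).round(1))
    for cam in("scene","top","wrist"):
        im,d=snapshot(cam);cv2.imwrite("pics/%s_%05.1f.png"%(cam,s["clock"]),im[:,:,::-1])
        X=cloud(cam,d)
        if cam=="wrist":X=X@R.T+p
        b=im.astype(int);m=(b[...,2]-b[...,0]>60)&(d>0)
        w=X[...,:2]-c;r=np.hypot(w[...,0],w[...,1]);m&=(r>92)&(r<138)&(X[...,2]>85)&(X[...,2]<130)
        if m.sum()<20: print(cam,"none");continue
        A=np.degrees(np.arctan2(w[m][:,1],w[m][:,0]));off=np.radians(A-np.median(A))
        Z=X[...,2][m];print(cam,m.sum(),"ang",np.percentile(A,[1,50,99]).round(1),"z",np.percentile(Z,[2,25,50,75,98]).round(1))
        q=cv2.minAreaRect(X[m][:,:2].astype(np.float32));u=np.array(q[0])-c;print("  rect",np.round(q[0],1),np.round(q[1],1),round(q[2],1),"deg",np.degrees(np.arctan2(u[1],u[0])).round(1))
    return s,p,R
E
python3 -c "
from h import *
pad()"
```

```text
t 5.3 p [548.8 199.5  91.9] yaw -156.8 zax [ 0.004  0.001 -1.   ] F [ 0.9 -0.5  5.6] open -0.0
finger r,deg 115.2 111.8
scene 233 ang [ 95.5  99.6 125.7] z [ 88.8  92.8  99.6 109.7 117.6]
  rect [550.2 199.8] [56.9 38.8] 22.4 deg 111.0
top none
wrist 6575 ang [ 99.4 123.5 127.6] z [ 90.6  92.1  94.4 113.3 116.9]
  rect [549.1 199. ] [57.1 39.6] 22.8 deg 111.7
```

Friction on the pad carried the table about 20°, and the pad is caught (z ≈ 92). Next I'll lift to z ≈ 107 and push the wall.

Request:
move_arm:
  motion:
    - {"dp": [0,0,-0.005],"turn": 0,"gripper": 0}
    - {"dp": [0,0,-0.01],"turn": 0,"gripper": 0}
    - {"dp": [0,0,-0.015],"turn": 0,"gripper": 0}
    - {"dp": [0,0,-0.015],"turn": 0,"gripper": 0}

```text
clock: 5.85
eef_pos: [547.8, 199.5, 106.0]
tcp_rot: [0.001, -0.2, 0.98, -0.0]
force: [0.7, -0.1, -0.1]
opening: -0.0
grip_force: 0.0
```

```bash
cat > arc.py <<'E'
from h import *
import sys
s,p,R=state()
c=np.array([591.5,92.5]);v=p[:2]-c;print("r",np.hypot(*v))
a0=np.arctan2(v[1],v[0]);print(np.degrees(a0))
for ad in map(float,sys.argv[1:]):
    a=np.radians(ad);q=np.r_[c+115*np.array([np.cos(a),np.sin(a)]),106.5]
    print(ad,(R.T@(q-p)).round(1),round(a0-a,3))
E
python3 arc.py 113 115 117 119 121 123 125 127 129 131 133 134 135 136 137 138 139 140 141 142 143 144 145
```

```text
t 5.85 p [547.8 199.5 106. ] yaw -157.0 zax [ 0.001  0.    -1.   ] F [ 0.7 -0.1 -0.1] open -0.0
r 115.54234851767852
112.23417913735858
113.0 [ 1.5 -0.5 -0.5] -0.013
115.0 [ 5.6 -0.6 -0.5] -0.048
117.0 [ 9.6 -0.8 -0.5] -0.083
119.0 [13.6 -1.2 -0.5] -0.118
121.0 [17.5 -1.6 -0.5] -0.153
123.0 [21.5 -2.3 -0.5] -0.188
125.0 [25.5 -3.  -0.5] -0.223
127.0 [29.4 -3.9 -0.5] -0.258
129.0 [33.2 -5.  -0.5] -0.293
131.0 [37.1 -6.1 -0.5] -0.328
133.0 [40.9 -7.4 -0.5] -0.362
134.0 [42.8 -8.1 -0.5] -0.38
135.0 [44.6 -8.9 -0.5] -0.397
136.0 [46.5 -9.6 -0.5] -0.415
137.0 [ 48.3 -10.4  -0.5] -0.432
138.0 [ 50.2 -11.3  -0.5] -0.45
139.0 [ 52.  -12.1  -0.5] -0.467
140.0 [ 53.8 -13.   -0.6] -0.485
141.0 [ 55.5 -13.9  -0.6] -0.502
142.0 [ 57.3 -14.9  -0.6] -0.52
143.0 [ 59.1 -15.9  -0.6] -0.537
144.0 [ 60.8 -16.9  -0.6] -0.554
145.0 [ 62.5 -18.   -0.6] -0.572
```

Request:
move_arm:
  motion:
    - {"dp": [0.0056,-0.0006,0],"turn": -0.048,"gripper": 0}
    - {"dp": [0.0096,-0.0008,0],"turn": -0.083,"gripper": 0}
    - {"dp": [0.0136,-0.0012,0],"turn": -0.118,"gripper": 0}
    - {"dp": [0.0175,-0.0016,0],"turn": -0.153,"gripper": 0}
    - {"dp": [0.0215,-0.0023,0],"turn": -0.188,"gripper": 0}
    - {"dp": [0.0255,-0.003,0],"turn": -0.223,"gripper": 0}
    - {"dp": [0.0294,-0.0039,0],"turn": -0.258,"gripper": 0}
    - {"dp": [0.0332,-0.005,0],"turn": -0.293,"gripper": 0}
    - {"dp": [0.0371,-0.0061,0],"turn": -0.328,"gripper": 0}
    - {"dp": [0.0409,-0.0074,0],"turn": -0.362,"gripper": 0}

```text
clock: 6.85
eef_pos: [513.4, 177.3, 105.1]
tcp_rot: [0.002, -0.373, 0.928, 0.0]
force: [4.0, 3.8, -3.3]
opening: 0.3
grip_force: 2.8
```

```bash
python3 -c "
from h import *
pad()"; python3 arc.py 133 134 135 136 137 138 139 140 141 142 143 144 145 146
```

```text
t 6.85 p [513.4 177.3 105.1] yaw -136.2 zax [ 0.002  0.002 -1.   ] F [ 4.   3.8 -3.3] open 0.3
finger r,deg 115.3 132.7
scene 345 ang [109.6 123.4 140.7] z [ 90.6  93.5  95.6 108.  118. ]
  rect [525.4 186.1] [56.1 39.9] 36.3 deg 125.2
top none
wrist 1916 ang [113.2 137.5 141.6] z [ 92.3  93.5 116.5 117.3 118.4]
  rect [524.6 185.2] [56.6 39.5] 36.7 deg 125.8
t 7.0 p [513.  176.8 105.1] yaw -136.3 zax [ 0.001  0.001 -1.   ] F [ 3.6  1.3 -3.1] open 0.2
r 115.18122714333977
132.9758450570561
133.0 [ 0.  -0.2 -1.4] -0.0
134.0 [ 2.1 -0.2 -1.4] -0.018
135.0 [ 4.1 -0.2 -1.4] -0.035
136.0 [ 6.1 -0.3 -1.4] -0.053
137.0 [ 8.1 -0.4 -1.4] -0.07
138.0 [10.1 -0.5 -1.4] -0.088
139.0 [12.1 -0.7 -1.4] -0.105
140.0 [14.1 -0.9 -1.4] -0.123
141.0 [16.1 -1.1 -1.4] -0.14
142.0 [18.1 -1.4 -1.4] -0.158
143.0 [20.  -1.7 -1.4] -0.175
144.0 [22.  -2.  -1.4] -0.192
145.0 [24.  -2.4 -1.4] -0.21
146.0 [26.  -2.8 -1.4] -0.227
```

Pushing on the wall works: the pad is at about 125.6° and the hole at about 137°. I'll continue slowly.

Request:
move_arm:
  motion:
    - {"dp": [0.002,-0.0002,-0.0005],"turn": -0.018,"gripper": 0}
    - {"dp": [0.004,-0.0002,-0.001],"turn": -0.035,"gripper": 0}
    - {"dp": [0.006,-0.0003,-0.001],"turn": -0.053,"gripper": 0}
    - {"dp": [0.008,-0.0004,-0.001],"turn": -0.07,"gripper": 0}
    - {"dp": [0.01,-0.0005,-0.001],"turn": -0.088,"gripper": 0}
    - {"dp": [0.012,-0.0007,-0.001],"turn": -0.105,"gripper": 0}
    - {"dp": [0.014,-0.0009,-0.001],"turn": -0.123,"gripper": 0}
    - {"dp": [0.015,-0.001,-0.001],"turn": -0.131,"gripper": 0}
    - {"dp": [0.016,-0.0011,-0.001],"turn": -0.14,"gripper": 0}

```text
clock: 7.9
eef_pos: [502.6, 165.2, 106.4]
tcp_rot: [0.001, -0.437, 0.9, 0.0]
force: [4.0, 4.3, -2.4]
opening: 0.2
grip_force: 2.8
```

```bash
python3 -c "
from h import *
pad()"; python3 arc.py 140.5 141 142 143 144 145 146
```

```text
t 7.9 p [502.6 165.2 106.4] yaw -128.2 zax [ 0.002  0.001 -1.   ] F [ 4.   4.3 -2.4] open 0.2
finger r,deg 114.8 140.7
scene 346 ang [117.7 131.9 148.5] z [ 90.6  93.1  95.2 107.1 118.2]
  rect [513.4 175.7] [57.3 39.7] 43.7 deg 133.2
top none
wrist 1885 ang [121.3 145.4 149.7] z [ 92.4  93.5 116.6 117.5 118.5]
  rect [512.4 174.5] [56.6 39.4] 44.5 deg 134.0
t 8.05 p [502.5 165.1 106.4] yaw -128.2 zax [ 0.001  0.001 -1.   ] F [ 4.6  2.1 -3.3] open -0.1
r 114.84911840708769
140.81237607398023
140.5 [-0.6  0.1 -0.1] 0.005
141.0 [ 0.4  0.2 -0.1] -0.003
142.0 [ 2.4  0.2 -0.1] -0.021
143.0 [ 4.4  0.1 -0.1] -0.038
144.0 [ 6.4  0.1 -0.1] -0.056
145.0 [ 8.4 -0.  -0.1] -0.073
146.0 [10.4 -0.1 -0.1] -0.091
```

Request:
move_arm:
  motion:
    - {"dp": [0.0008,0,0],"turn": -0.007,"gripper": 0}
    - {"dp": [0.0016,0,0],"turn": -0.014,"gripper": 0}
    - {"dp": [0.0024,0,0],"turn": -0.021,"gripper": 0}
    - {"dp": [0.0031,0,0],"turn": -0.027,"gripper": 0}
    - {"dp": [0.0038,0,0],"turn": -0.033,"gripper": 0}
    - {"dp": [0.0045,0,0],"turn": -0.039,"gripper": 0}
    - {"dp": [0.0051,0,0],"turn": -0.045,"gripper": 0}
    - {"dp": [0.0057,0,0],"turn": -0.05,"gripper": 0}

```text
clock: 8.85
eef_pos: [498.4, 160.5, 106.3]
tcp_rot: [0.0, -0.459, 0.888, 0.0]
force: [1.5, 3.9, -0.2]
opening: -0.0
grip_force: 2.2
```

```bash
python3 -c "
from h import *
pad()"
```

```text
t 8.85 p [498.4 160.5 106.3] yaw -125.3 zax [ 0.     0.001 -1.   ] F [ 1.5  3.9 -0.2] open -0.0
finger r,deg 115.2 143.9
scene 316 ang [121.  131.5 152. ] z [ 97.1  99.9 102.8 114.6 124.9]
  rect [508.8 171.1] [56.2 40.5] 48.1 deg 136.5
top none
wrist 1781 ang [124.7 149.2 153.1] z [ 99.3 100.6 123.8 124.4 125.3]
  rect [507.9 169.6] [56.  39.3] 47.7 deg 137.3
```

It has popped up (pad 100 mm, wall tops 124 mm, 137°). I'll back off the wall, then rise clear.

Request:
move_arm:
  motion:
    - {"dp": [-0.003,0,0],"turn": 0,"gripper": 0}
    - {"dp": [-0.006,0,0],"turn": 0,"gripper": 0}
    - {"dp": [-0.006,0,-0.005],"turn": 0,"gripper": 0}
    - {"dp": [-0.006,0,-0.02],"turn": 0,"gripper": 0}
    - {"dp": [-0.006,0,-0.04],"turn": 0,"gripper": 0}
    - {"dp": [-0.006,0,-0.07],"turn": 0,"gripper": 0}
    - {"dp": [-0.006,0,-0.1],"turn": 0,"gripper": 0}
    - {"dp": [-0.006,0,-0.13],"turn": 0,"gripper": 0}
    - {"dp": [-0.006,0,-0.15],"turn": 0,"gripper": 0}
    - {"dp": [-0.006,0,-0.15],"turn": 0,"gripper": 0}

```text
clock: 10.0
eef_pos: [503.7, 165.1, 260.2]
tcp_rot: [0.003, -0.459, 0.888, -0.001]
force: [-0.6, -0.3, -0.3]
opening: -0.0
grip_force: 0.0
```

Run:
```python
from h import *
pad()
import glob
f=sorted(glob.glob("pics/scene_*"))[-1];g=sorted(glob.glob("pics/wrist_*"))[-1]
a=cv2.imread(f)[170:380,200:480];b=cv2.imread(g)
cv2.imwrite("pics/end.png",np.hstack([cv2.resize(a,(400,300)),cv2.resize(b,(400,300))]))
```

```text
t 10.0 p [503.7 165.1 260.2] yaw -125.3 zax [ 0.007  0.    -1.   ] F [-0.6 -0.3 -0.3] open -0.0
finger r,deg 114.0 140.4
scene 474 ang [121.1 140.5 152.4] z [ 97.4 100.3 104.1 116.7 125.5]
  rect [508.1 170.2] [61.2 40.8] 47.7 deg 137.0
top 88 ang [134.7 144.1 151.5] z [ 94.7  96.7  98.6 101.1 124.1]
  rect [499.1 162.6] [32. 39.] 52.0 deg 142.8
wrist 3014 ang [121.  135.1 150.8] z [103.2 104.3 104.8 105.5 129.3]
  rect [511.2 170.3] [56.1 39.4] 47.8 deg 135.9
```

View pics/end.png

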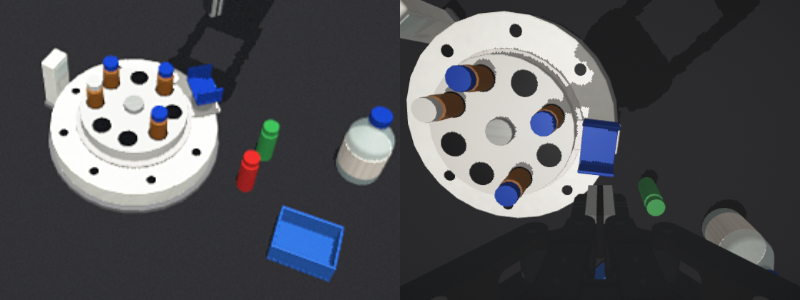

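The pad is up at the next hole, at scene view (205,85). All four vials are standing, the things around the carousel are where they were, and the arm is clear.

```bash
python3 -c "
from rig import *
print(finish_job())"
```

```text
the job is handed in; nothing more can be done
None
```

The carousel is advanced by one place: the plunger sprang fully back up in the next index hole (pad 100 mm above the bench, 45° round), the vials are standing, nothing around it was disturbed, and the job was handed in at about 10 s with the arm clear.

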